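# Centre-punch the louvre slat

### The job

Of the three wooden slats on the mat, take the middle-width one (44 mm) and slide it, dotted end first, into the hand punch press: flat on the bed, its edge flush along the brass fence, its red dot straight under the punch tip. Let go of it, then press the orange knob down until the tip bears firmly on the dot, without hammering it (under about 30 N on the slat), and let the knob spring back up. The punch must press nowhere but on the dot; leave the slat there under the punch, and leave everything else where it is.

Things in the scene. Friction and masses are not known exactly. Their poses are not given: they have to be found in the camera images.
- slat_44: wooden louvre slat with a red dot, 170 long (own x) x 44 wide (own y) x 12 thick mm, about 65 g, loose. Origin: centre of its underside; +x points to the dotted end, z up. All three slats look alike except for their widths (34, 44, 54 mm) and lie on the mat side by side in random order, dotted ends towards the press. The one to punch; carry it near its middle.
- slat_44_dot (a point): centre of the red dot (10 mm across) on the 44 mm slat's upper face, on its middle line, 40 mm from its far (+x) end: at (45, 0, 12) mm in the slat's frame
- slat_34: wooden louvre slat with a red dot, 170 long (own x) x 34 wide (own y) x 12 thick mm, about 50 g, loose. Origin: centre of its underside; +x points to the dotted end, z up. All three slats look alike except for their widths (34, 44, 54 mm) and lie on the mat side by side in random order, dotted ends towards the press. Leave it.
- slat_54: wooden louvre slat with a red dot, 170 long (own x) x 54 wide (own y) x 12 thick mm, about 80 g, loose. Origin: centre of its underside; +x points to the dotted end, z up. All three slats look alike except for their widths (34, 44, 54 mm) and lie on the mat side by side in random order, dotted ends towards the press. Leave it.
- mat: blue mat under the slats, 250 x 340 x 4 mm, fixed. Origin: centre of its underside.
- press: grey portal hand punch press, fixed. Origin on the counter straight below the punch tip; z up; work is fed in from the mat's side along +x, to the robot's right. In its frame, mm: bed top at z 35, x -100 to +60, y -100 to +100; posts at x -17 to +17, |y| 77 to 99, carry a crossbeam at x -18 to +18, z 150 to 180. With the dot under the tip, the slat's near end stands out of the bed, at x -130.
- lamp_bar (a point): middle of the lamp bar hanging over the infeed: in the press frame x -115 to -95, z 151 to 169, y -100 to +100 mm, on arms at |y| 81 to 95, z 155 to 169. An upright gripper over a slat's end in its final place hits it: lean the gripper back out of the press (35 to 45 degrees, fingers pointing along press +x under the bar, closing across the slat).
- fence (a point): middle of the foot of the brass fence's face, which is 22 mm from the punch axis on the press's +y side (away from the robot) and parallel to the press's x; at (-10, 22, 35) mm in the press's frame. The fence is 120 long (x -70 to +50), 10 mm thick, 10 mm high; the slat's edge must lie against it.
- punch: the moving punch. Origin: centre of its tip (4 mm flat), at rest 30 mm above the bed, 18 mm above a slat lying there. It slides straight down (26 mm at most) when its orange knob, 46 mm wide, is pushed; the knob's flat top is 165 mm above the tip, 230 above the counter at rest. Its return spring takes 1.5 N to start, about 4.5 N to bring the tip on to the slat; more push bears on the slat.
- detergent: orange detergent bottle, 72 mm across, 200 high, origin under its centre. Loose bystander; leave it.
- soap_box: orange soap box 50 x 110 x 70 mm, origin under its centre. Loose bystander; leave it.
- door_knob: copper-coloured door knob standing on its rose, 52 mm across, 50 high, origin under its centre. Loose bystander; leave it.
- screw_jar: small glass jar with grey lid, 56 mm across, 75 high, origin under its centre. Loose bystander; leave it.
- screwdriver: screwdriver lying flat, its length along its own x. Loose bystander; leave it.
- scrub_brush: small brush lying flat, its length along its own x. Loose bystander; leave it.
There are look-alikes about, which are no part of the job. Leave any turquoise or white look-alike of the slat_44 alone.

How it is judged:
On the way, in this order (a step that is already met when the one before it is completed fails the run):
1. the 44 mm slat lies flat on the bed, flush along the fence (gap under 3 mm), the dot under the tip within 4 mm, and the fingers have let go of it (horizontal distance between slat_44_dot and punch below 0.004 m and y of slat_44_dot in the frame of press between -0.003 and 0.002 m and angle between the x axis of slat_44 and the x axis of press, either way round below 0.04 rad and z of slat_44 in the frame of press between 0.031 and 0.038 m and angle between slat_44's own z axis and vertical below 0.05 rad and contact force between the fingers and slat_44 below 0.3 N), for 0.2 s.
2. the punch tip bears on the dot with more than 3 N (contact force between punch and slat_44 above 3 N and horizontal distance between slat_44_dot and punch below 0.004 m), for 0.1 s.
At the end, for the whole second after the job is handed in: the 44 mm slat rests, released, flat on the press bed, along the fence (dot within 3 mm of the punch axis across, turned less than 0.04 rad), its dot within 4 mm of the point under the tip; the punch has sprung back up (all of step 1 and z of punch in the frame of press between 0.0625 and 0.068 m and linear speed of slat_44 below 0.01 m/s); the robot touches nothing.
It fails at once if the punch presses the slat with more than 40 N (contact force between punch and slat_44 above 40 N).
It fails at once if the punch presses the slat elsewhere than on the dot (contact force between punch and slat_44 above 2 N and horizontal distance between slat_44_dot and punch above 0.005 m).
It fails at once if another slat or a bystander is moved more than 25 mm (distance of any of slat_34, slat_54, detergent, soap_box, door_knob, screw_jar, screwdriver, scrub_brush from where it was at the start of the episode above 0.025 m).
It also fails if it takes over 70 s, if anything falls off the work surface, if the arm or the gripper's body presses on something with over 40 N, if the wrist force passes 120 N, or if a joint passes its speed limit or range.

### The arm

A 6-joint arm with a two-finger parallel gripper is mounted at the origin on the work surface. World frame = base frame: x ahead of the robot, y to its left, z up, the work surface at z = 0. Lengths are in m, angles in rad, forces in N, time in s.
With the tool pointing down it reaches from about 0.3 to 0.95 m from the base axis. Payload 3.1 kg.
Tool frame: the origin (TCP) lies midway between the tips of the shut fingers; the grasp point (between the pads) lies 19 mm behind it (ctrl.grasp_offset is the distance from the TCP to the grasp point, in m); z points along the fingers, y is the line along which they close (so a half turn about z gives the same grasp; the last joint's range is limited). The gripper opens to 85 mm and grips with 20 to 120 N. Pads are 22 mm wide; open, the fingers measure 114 mm over their backs; the gripper's body (76 mm by 85 mm) begins 54 mm behind the grasp point. The pads swing forward as they close: fully open they stand 13 mm farther back than shut.
Start: joints at [-1.416, 0.308, 1.634, -0, 1.2, -0.07], TCP at [0.139, -0.609, 0.231] pointing down, gripper open.
Joint ranges: [-3.06, 3.06], [-0.79, 1.96], [0.05, 2.63], [-1.19, 4.34], [0.05, 2.64], [-2.94, 2.94]. Speed limits (rad/s): [2.79, 2.79, 3.14, 3.14, 3.14, 3.14].

### API

Orientations are given as a rotation vector (axis times angle).
In Python, from plant import ctrl, vision, workorder gives the robot as it stands.
- The arm moves only by the tool step_arm, never from a script. Its argument "motion" is text: rows parted by semicolons, each of 6 numbers parted by spaces: the shift along the world's x, y, z in units of 0.025 m (1.0 is 0.025 m), then the turn, a rotation vector about the world's x, y, z in units of 8 degrees (1.0 is 8 degrees). A call has 1 to 10 rows; each row shifts and turns the commanded pose from where the row before left it; what a row does not reach is not made up. A row lasts 1/8 s, in which the tool goes at most 62.5 mm and 10.7 degrees, less where a joint would pass 70% of its speed; a pose out of reach is approached as far as the arm can. A call with a number of a shift or a turn outside -1 to 1 is refused whole. A call with a gripper value outside its range is refused whole. "jaw" is the opening, from 0 (shut) to 1 (fully open), set as the call begins (left out, the last holds). The fingers move at their own pace and stop on an object; the grip force is fixed at half the most. Time passes only in rows, so rows that do not move let the fingers close. It gives the time, the measured TCP pose, the force, the opening and the grip force at its end, in the units of the state.
- ctrl.get_state(): the state, without advancing time (a new reading comes with each control period).
- vision.read_camera(name): name is "scene" or "top" or "wrist"; returns a dict with "img" (384x512x3 uint8, red, green, blue), "fovy" (degrees; the focal length in pixels is half the picture's height over the tangent of half this angle, whatever the lens; pixels are square), "cx", "cy" (the principal point, pixels), "k1" (the pictures are not rectified: a ray, as slopes to the right and down, at radius r is drawn at 1 + k1 r^2 times it, then the intrinsics apply), "origin" and "attitude" of the camera in the world; the wrist camera has in their place "mount" (4x4, takes a point from camera to tool coordinates, whose origin is the TCP and whose axes are the flange's). Camera axes: x right, y down, z forward; pixel columns grow to the right and rows downward; lengths in m; the calibration is good to about 2 mm. A picture is of the moment at which its call begins: read the wrist's pose just before it. There is no depth.
- workorder.finish_job(): hands the job in; it is judged then, once.
The state is a dict: "clock": time; "joint_positions": joint angles; "qd": joint speeds; "joint_efforts": joint torques, N m; "ee_pos": TCP position; "ee_rot": TCP orientation; "force": force on the tool from outside, world axes, zero at the start; "ft_torque": the same for the moment, N m; "grip_width": finger opening in m; "finger_force": force on a finger pad.
Only numpy, scipy, OpenCV 4.12 (cv2) and the standard library are available. Lean on these libraries where they do the work, as an engineer would, in place of code of your own. Each camera call takes 0.05 s, during which the arm holds its last target. There are 200 camera calls.

## Working session

There is one attempt and no reset: what is moved stays moved. The work goes in short steps, Python scripts to look and compute and a tool call to move; the robot and the scene stay as the last step left them, time stands still between calls to the robot, and variables do not carry over. Pictures are saved under pics/ and viewed, at most 12 in all, crops included, and the job is handed in when it is done.

Besides the shell and the picture viewer there is one more tool, called after ">>>" by a JSON object that holds its "fn" and its "kwargs", one argument or row to a line. step_arm: Moves the arm, as the interface text tells. Its arguments: {"type":"object","properties":{"motion":{"type":"string"},"jaw":{"type":"number"}},"required":["motion"]}

```bash
mkdir -p pics; cat > h.py <<'E'
import numpy as np, cv2
from scipy.spatial.transform import Rotation as R
from plant import ctrl, vision, workorder
def cam(name):
    s=ctrl.get_state(); c=vision.read_camera(name)
    if name=="wrist":
        T=np.eye(4);T[:3,:3]=R.from_rotvec(s["ee_rot"]).as_matrix();T[:3,3]=s["ee_pos"]
        M=T@np.array(c["mount"]);c["o"]=M[:3,3];c["A"]=M[:3,:3]
    else:
        c["o"]=np.array(c["origin"]);A=np.array(c["attitude"])
        c["A"]=A if A.shape==(3,3) else R.from_rotvec(A).as_matrix()
    c["f"]=c["img"].shape[0]/2/np.tan(np.radians(c["fovy"])/2)
    return c
def rays(c,uv):
    uv=np.atleast_2d(np.array(uv,float))
    K=np.array([[c["f"],0,c["cx"]],[0,c["f"],c["cy"]],[0,0,1]])
    p=cv2.undistortPoints(uv.reshape(-1,1,2),K,np.array([c["k1"],0,0,0,0.]),None).reshape(-1,2)
    d=np.c_[p,np.ones(len(p))]@c["A"].T
    return d/np.linalg.norm(d,axis=1)[:,None]
def onz(c,uv,z):
    d=rays(c,uv); return c["o"]+d*((z-c["o"][2])/d[:,2])[:,None]
def tri(c1,u1,c2,u2):
    d1=rays(c1,u1)[0];d2=rays(c2,u2)[0]
    s=np.linalg.lstsq(np.c_[d1,-d2],c2["o"]-c1["o"],rcond=None)[0]
    a=c1["o"]+s[0]*d1;b=c2["o"]+s[1]*d2
    return (a+b)/2,np.linalg.norm(a-b)
def proj(c,P):
    q=(np.atleast_2d(P)-c["o"])@c["A"];q=q[:,:2]/q[:,2:]
    r2=(q**2).sum(1,keepdims=True);q=q*(1+c["k1"]*r2)
    return q*c["f"]+[c["cx"],c["cy"]]
def save(c,n,box=None,k=1):
    im=c["img"][:,:,::-1]
    if box: im=im[box[1]:box[3],box[0]:box[2]]
    cv2.imwrite("pics/"+n+".png",cv2.resize(im,None,fx=k,fy=k,interpolation=cv2.INTER_CUBIC))
E
python3 - <<'E'
from h import *
for n in("scene","top"):
    c=cam(n);save(c,n+"0",k=1.5);print(n,c["o"],c["A"].round(3).tolist(),c["f"],c["k1"])
    np.save(n+"0.npy",c,allow_pickle=True)
s=ctrl.get_state();print(s, ctrl.grasp_offset)
E
```

```text
scene [1.17989253 0.58275578 1.32257273] [[-0.615, 0.657, -0.436], [0.788, 0.506, -0.351], [-0.01, -0.56, -0.829]] 375.230032733206 -0.03457636600715829
top [0.31581091 0.05657588 1.23500035] [[0.026, -0.981, 0.19], [-1.0, -0.026, 0.006], [-0.001, -0.191, -0.982]] 355.215635116918 -0.03549172819733379
{'clock': 0.1, 'joint_positions': array([-1.41568799e+00,  3.08940493e-01,  1.63506313e+00, -2.33583384e-05,
        1.19974523e+00, -6.96723688e-02]), 'qd': array([-3.25606147e-04, -3.45711550e-04, -3.36877338e-03, -1.23545551e-03,
        1.11587091e-03,  2.70356437e-06]), 'joint_efforts': array([-1.64162057e-04, -4.16406441e+01, -2.77645397e+01, -9.42692145e-05,
        4.01539830e-03, -2.46257436e-06]), 'ee_pos': array([ 0.13917311, -0.60852456,  0.23014605]), 'ee_rot': array([-3.11963066e+00, -3.52113586e-01,  1.78665538e-04]), 'force': array([-0.97965552, -0.16746632, -0.57660511]), 'ft_torque': array([ 0.0044499 , -0.01583587,  0.05580173]), 'finger_force': 0.0, 'grip_width': 0.08539731928560398} 0.0187
```

View pics/scene0.png

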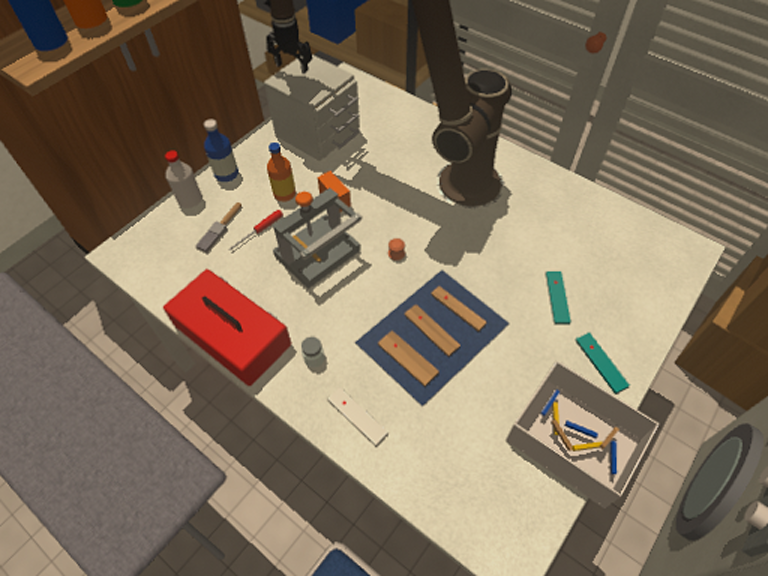

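View pics/top0.png

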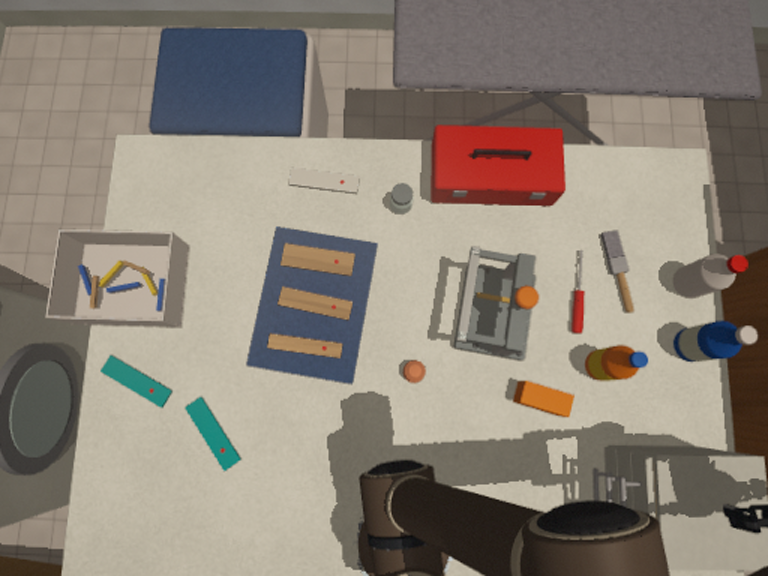

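The top picture (1.5x) shows three wooden slats on the mat at about (318,260), (315,303) and (305,346). The look-alikes are turquoise at (136,381) and (213,433) and white at (323,180). The press is at (497,303), its orange knob at (526,297). The middle slat looks like the 44 mm one, so I'll measure the widths.

```bash
python3 - <<'E'
from h import *
C={n:np.load(n+"0.npy",allow_pickle=True).item() for n in("scene","top")}
box={"top":(160,145,255,260),"scene":(235,175,345,275)}
res={}
for n,c in C.items():
    x0,y0,x1,y1=box[n];im=c["img"]
    hsv=cv2.cvtColor(im,cv2.COLOR_RGB2HSV);m=np.zeros(im.shape[:2],np.uint8)
    sub=(slice(y0,y1),slice(x0,x1))
    mm=((hsv[...,0]<25)|(hsv[...,0]>170))&(hsv[...,1]>60)&(hsv[...,2]>90); m[sub]=mm[sub]*255
    red=((hsv[...,0]<6)|(hsv[...,0]>172))&(hsv[...,1]>140)&(hsv[...,2]>110);rm=np.zeros_like(m);rm[sub]=red[sub]*255
    cs=[k for k in cv2.findContours(m,cv2.RETR_EXTERNAL,cv2.CHAIN_APPROX_NONE)[0] if cv2.contourArea(k)>150]
    print(n,len(cs))
    for k in cs:
        P=onz(c,k.reshape(-1,2),0.016)[:,:2]
        r=cv2.minAreaRect((P*1000).astype(np.float32))
        fill=np.zeros_like(m);cv2.drawContours(fill,[k],-1,255,-1)
        ys,xs=np.nonzero(fill&rm); w=im[ys,xs,0].astype(float)-im[ys,xs,1]
        d=np.array([(xs*w).sum(),(ys*w).sum()])/w.sum() if len(xs) else [np.nan]*2
        ctr=k.reshape(-1,2).mean(0)
        print(ctr.round(1),"rect mm",np.round(r[0],1),np.round(r[1],1),round(r[2],1),"dotpx",np.round(d,1),"dot",onz(c,d,0.016)[0].round(4))
        res.setdefault(n,[]).append((r[0],d))
# order by world x and triangulate dots
a=sorted(res["top"]);b=sorted(res["scene"])
for i in range(min(len(a),len(b))): print(tri(C["top"],a[i][1],C["scene"],b[i][1]))
# knob
for n,bx in(("top",(335,180,365,215)),("scene",(190,120,215,145))):
    c=C[n];hsv=cv2.cvtColor(c["img"],cv2.COLOR_RGB2HSV);x0,y0,x1,y1=bx
    m=((hsv[...,0]<16)&(hsv[...,1]>190)&(hsv[...,2]>150))[y0:y1,x0:x1]
    ys,xs=np.nonzero(m);p=[xs.mean()+x0,ys.mean()+y0];print(n,"knob",p,len(xs),onz(c,p,.225));res[n+"k"]=p
print(tri(C["top"],res["topk"],C["scene"],res["scenek"]))
E
```

```text
scene 3
[271.8 238. ] rect mm [628.  215.3] [169.4  56.7] 82.7 dotpx [263.3 229.7] dot [0.62  0.17  0.016]
[287.8 219.3] rect mm [522.7 216.8] [170.7  47. ] 79.5 dotpx [279.7 211.3] dot [0.5127 0.1717 0.016 ]
[305.2 204.7] rect mm [422.8 234.3] [169.4  36.9] 83.9 dotpx [296.7 197.7] dot [0.4166 0.189  0.016 ]
top 3
[202.8 230.1] rect mm [423.  234.3] [170.6  34.4] 83.5 dotpx [215.5 231.5] dot [0.4192 0.1905 0.016 ]
[209.7 201.7] rect mm [522.  215.8] [169.6  44.1] 79.3 dotpx [222.  204.2] dot [0.5143 0.1722 0.016 ]
[211.3 172.6] rect mm [627.  214.6] [169.3  54.5] 82.5 dotpx [223.7 174. ] dot [0.6228 0.1708 0.016 ]
(array([0.41884885, 0.19014053, 0.01986292]), np.float64(5.6031458100322554e-05))
(array([0.51389255, 0.17214303, 0.01806421]), np.float64(0.00039811960237903966))
(array([0.62171592, 0.1707918 , 0.0195337 ]), np.float64(0.0007489646378456377))
top knob [np.float64(350.9867549668874), np.float64(197.50993377483445)] 151 [[ 0.50972648 -0.22026071  0.225     ]]
scene knob [np.float64(202.21311475409837), np.float64(130.88524590163934)] 61 [[ 0.50641785 -0.22297251  0.225     ]]
(array([ 0.5090527 , -0.21935039,  0.22944671]), np.float64(0.0006776641223324747))
```

The widths measured from above are 34.4, 44.1 and 54.5 mm. The middle slat at top pixel (210,202) is the target, and its dot triangulates to z≈0.018. I'm moving up over the press infeed to look with the wrist camera.

>>> {"fn": "step_arm", "kwargs": {
  "motion": "0 0 1 0 0 0; 0 0 1 0 0 0; 0.7 1 1 0 0 0.4; 0.7 1 1 0 0 0.4; 0.7 1 1 0 0 0.4; 0.7 1 1 0 0 0.4; 0.7 1 1 0 0 0.4; 0.7 1 1 0 0 0.4; 0.7 1 1 0 0 0.4; 0.7 1 0 0 0 0.4",
  "jaw": 1
}}

```text
clock: 1.35
ee_pos: [0.2802, -0.4091, 0.4586]
ee_rot: [2.961, 1.036, 0.001]
force: [-0.5, 0.2, -0.7]
grip_width: 0.0856
finger_force: 0.0
```

>>> {"fn": "step_arm", "kwargs": {
  "motion": "0.7 1 0 0 0 0.4; 0.7 1 0 0 0 0.4; 0.7 1 0 0 0 0.4; 0.7 1 0 0 0 0.4; 0.7 1 0 0 0 0.4; 0.7 1 0 0 0 0.4; 0.7 1 0 0 0 0.4; 0.7 1 0 0 0 0.4; 0.7 1 0 0 0 0.5; 0.7 1 0 0 0 0.5"
}}

```text
clock: 2.6
ee_pos: [0.4545, -0.1583, 0.4557]
ee_rot: [-2.538, -1.851, 0.001]
force: [0.8, -0.7, 0.1]
grip_width: 0.0853
finger_force: 0.0
```

>>> {"fn": "step_arm", "kwargs": {
  "motion": "0.7 1 0 0 0 0.5; 0.7 1 0 0 0 0.5; 0.5 0.5 0 0 0 0; 0 0 0 0 0 0"
}}

```text
clock: 3.1
ee_pos: [0.5021, -0.0964, 0.4557]
ee_rot: [-2.404, -2.021, 0.002]
force: [-0.9, 0.0, -0.6]
grip_width: 0.0852
finger_force: 0.0
```

```bash
python3 - <<'E'
from h import *
c=cam("wrist");save(c,"w1",k=1.5);np.save("w1.npy",c,allow_pickle=True)
s=ctrl.get_state();print(s["clock"],s["ee_pos"],s["ee_rot"],s["joint_positions"]);print(np.array(c["mount"]).round(3),c["o"],c["A"].round(2),c["f"])
print(proj(c,[[.509,-.219,.23],[.509,-.219,.035],[.514,.172,.016]]))
E
```

```text
3.15 [ 0.50165497 -0.09700831  0.45583585] [-2.40503072e+00 -2.02047218e+00  2.10948175e-03] [-2.75738961e-01 -3.69340002e-02  1.58160842e+00 -8.32788214e-04
  1.59808336e+00 -1.02404640e-01]
[[ 0.    -0.959 -0.282  0.074]
 [ 1.     0.    -0.    -0.   ]
 [ 0.    -0.282  0.959 -0.143]
 [ 0.     0.     0.     1.   ]] [ 0.51454563 -0.02375824  0.59888113] [[ 0.99 -0.16 -0.05]
 [-0.17 -0.95 -0.28]
 [-0.    0.28 -0.96]] 331.308760046157
[[279.48759946 258.82584021]
 [272.33891997 207.39364896]
 [234.139625   -39.90965555]]
```

View pics/w1.png

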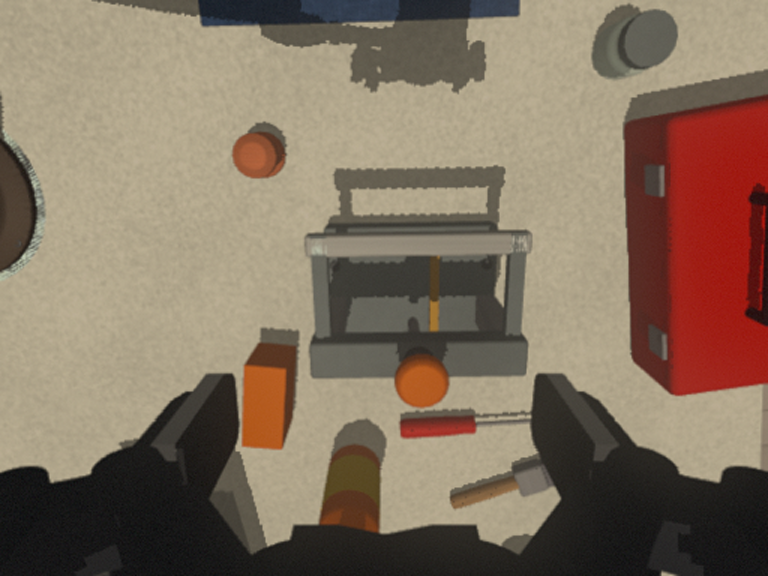

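The wrist view (1.5x) shows the press from above: lamp bar at (418,243), crossbeam at (418,357), knob at (421,381), and the brass fence strip at (434,290). Next I'll take a second wrist view from another place, then measure the fence, knob and beam.

>>> {"fn": "step_arm", "kwargs": {
  "motion": "0 -1 -0.5 0 0 0; 0 -1 -0.5 0 0 0; 0 -0.6 -0.4 0 0 0; 0 0 0 0 0 0; 0 0 0 0 0 0"
}}

```text
clock: 3.78
ee_pos: [0.5018, -0.1616, 0.4218]
ee_rot: [2.406, 2.02, 0.001]
force: [0.5, 0.2, -0.7]
grip_width: 0.0855
finger_force: 0.0
```

```bash
python3 - <<'E'
from h import *
c=cam("wrist");np.save("w2.npy",c,allow_pickle=True)
a=np.load("w1.npy",allow_pickle=True).item()
print(proj(c,[[.509,-.219,.23],[.509,-.219,.035]]))
im1=a["img"][130:275,190:365];im2=c["img"]
u=proj(c,[.509,-.19,.13])[0].astype(int);print(u)
x0,y0=max(u[0]-100,0),max(u[1]-90,0);print(x0,y0)
i2=im2[y0:y0+180,x0:x0+200]
cv2.imwrite("pics/w2.png",np.hstack([cv2.resize(i,None,fx=400/i.shape[1],fy=400/i.shape[1],interpolation=cv2.INTER_CUBIC)[:340] if 1 else i for i in ([np.vstack([im1,np.zeros((10,175,3),np.uint8)])[:148],i2])])[:,:,::-1]) if 0 else cv2.imwrite("pics/w2.png",cv2.resize(i2,None,fx=3.5,fy=3.3,interpolation=cv2.INTER_CUBIC)[:,:,::-1])
# brass mask rows
for n,cc in(("w1",a),("w2",c)):
    hsv=cv2.cvtColor(cc["img"],cv2.COLOR_RGB2HSV)
    m=(hsv[...,0]>12)&(hsv[...,0]<24)&(hsv[...,1]>150)
    k=proj(cc,[.52,-.19,.045])[0];print(n,k)
    for y in range(int(k[1])-35,int(k[1])+45,4):
        xs=np.nonzero(m[y,int(k[0])-30:int(k[0])+40])[0]+int(k[0])-30
        if len(xs): print(y,xs.min(),xs.max(),len(xs),hsv[y,int(xs.mean())])
E
```

```text
[[272.32744156 219.92244284]
 [266.77583399 177.21161903]]
[265 173]
165 83
w1 [276.20167935 192.70519852]
201 287 291 5 [ 18 170 138]
205 287 291 5 [ 18 177 160]
209 287 291 5 [ 18 176 161]
213 287 291 5 [ 18 179 160]
217 287 291 5 [ 18 174 160]
w2 [270.81072243 160.0471143 ]
133 287 287 1 [ 18 154 124]
157 284 284 1 [ 18 152  82]
165 287 287 1 [ 18 151  81]
169 283 287 5 [ 18 167 142]
173 283 287 5 [ 18 173 165]
177 282 287 6 [ 18 176 165]
181 282 287 6 [ 18 172 169]
```

View pics/w2.png

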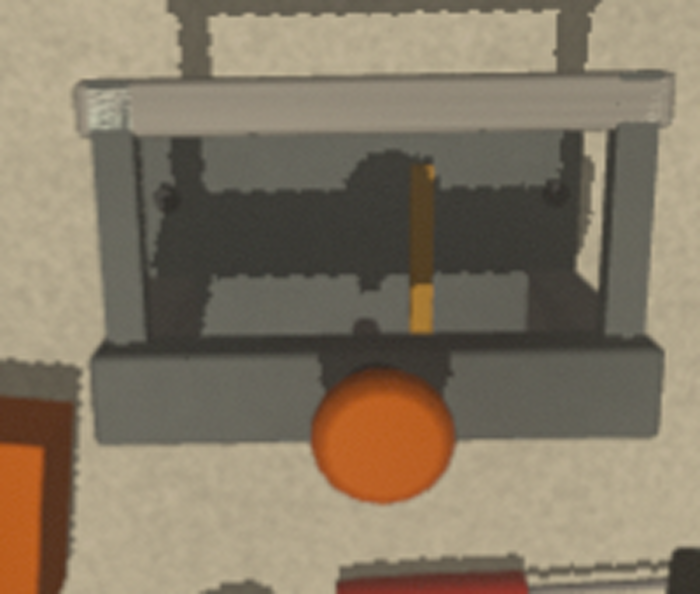

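The crop shows the fence strip at crop (423,250), the crossbeam front edge from (92,350) to (662,350), the knob disc at (384,437), and the lamp bar at (375,103). Now the numbers.

```bash
cat > press.py <<'E'
from h import *
for n in("w1","w2"):
    c=np.load(n+".npy",allow_pickle=True).item()
    big=cv2.resize(c["img"],None,fx=4,fy=4,interpolation=cv2.INTER_CUBIC)
    hsv=cv2.cvtColor(big,cv2.COLOR_RGB2HSV);px=lambda p:(np.array(p,float)+.5)/4-.5
    # fence, including shadow
    k=(proj(c,[.52,-.19,.045])[0]*4).astype(int)
    m=((hsv[...,0]>8)&(hsv[...,0]<26)&(hsv[...,1]>110));w=np.zeros_like(m);w[k[1]-250:k[1]+150,k[0]-40:k[0]+130]=1;m=(m&w).astype(np.uint8)
    N,L,S,_=cv2.connectedComponentsWithStats(m);i=1+S[1:,4].argmax();m=L==i;print(n,"fence box",S[i][:4]/4)
    Lp=[];Rp=[]
    for y in range(S[i][1]+20,S[i][1]+S[i][3]-16,4):
        xs=np.nonzero(m[y])[0]
        if len(xs): Lp.append(px([xs.min()-.5,y]));Rp.append(px([xs.max()+.5,y]))
    for nm,E in(("L",Lp),("R",Rp)):
        P=onz(c,E,.045)[:,:2].astype(np.float32);l=cv2.fitLine(P,cv2.DIST_HUBER,0,.001,.001).ravel()
        l[:2]*=-np.sign(l[1]);nrm=np.array([-l[1],l[0]]);print(nm,"dir",l[:2],np.degrees(np.arctan2(l[1],l[0])),"pt",l[2:],"off",nrm@l[2:],"std",((P-l[2:])@nrm).std(),len(P),P[:,1].min(),P[:,1].max())
    # knob
    k=(proj(c,[.509,-.219,.23])[0]*4).astype(int)
    m=((hsv[...,0]<16)&(hsv[...,1]>170)&(hsv[...,2]>60));w=np.zeros_like(m);w[k[1]-130:k[1]+130,k[0]-130:k[0]+130]=1;m=(m&w).astype(np.uint8)
    cn=max(cv2.findContours(m,cv2.RETR_EXTERNAL,cv2.CHAIN_APPROX_NONE)[0],key=cv2.contourArea).reshape(-1,2)
    P=onz(c,px(cn),.230)[:,:2]
    far=P[P[:,1]<(P[:,1].min()+P[:,1].max())/2-.002]   # far half: rim of the top disc
    A=np.c_[2*far,np.ones(len(far))];s=np.linalg.lstsq(A,(far**2).sum(1),rcond=None)[0];r=np.sqrt(s[2]+s[0]**2+s[1]**2)
    print("knob far-half circle",s[:2],"r",r,"| box px",px(cn.min(0)),px(cn.max(0)),"x-mid",(P[:,0].min()+P[:,0].max())/2,"ymin+23",P[:,1].min()+.023)
E
python3 press.py
```

```text
w1 fence box [286.   170.5    7.25  51.  ]
L dir [-0.16966467 -0.9855018 ] -99.76832 pt [ 0.5360522  -0.19948007] off 0.56212515 std 0.00022544857 42 -0.23580544 -0.16196984
R dir [-0.14247203 -0.98979884] -98.19091 pt [ 0.5468691  -0.19628601] off 0.56925565 std 0.00034931695 42 -0.23762399 -0.1635863
knob far-half circle [ 0.51134931 -0.21462728] r 0.020857028682994137 | box px [263.375 237.125] [297.875 270.625] x-mid 0.5114470691502438 ymin+23 -0.2125838005465801
w2 fence box [282.   132.75   7.25  52.  ]
L dir [-0.16332486 -0.9865723 ] -99.399925 pt [ 0.5384168  -0.18497176] off 0.5613976 std 0.00023407374 43 -0.22420798 -0.15780124
R dir [-0.14401922 -0.9895749 ] -98.28048 pt [ 0.54614115 -0.20065759] off 0.56934613 std 0.00030036276 43 -0.22602387 -0.15949012
knob far-half circle [ 0.51137621 -0.2152346 ] r 0.021071282075164115 | box px [254.125 195.375] [293.875 234.625] x-mid 0.5114014863658829 ymin+23 -0.21342692886622386
```

The knob axis lies 21.9 mm from the fence face, which matches the 22 mm given. I'll refine the press yaw from the crossbeam edge.

```bash
python3 - <<'E'
from h import *
for n in("w1","w2"):
    c=np.load(n+".npy",allow_pickle=True).item()
    g=cv2.cvtColor(c["img"],cv2.COLOR_RGB2GRAY).astype(float);g=cv2.GaussianBlur(g,(1,5),0)
    yy=np.array([.987,-.16]);xx=np.array([-.16,-.987]);O=np.array([.5114,-.2145])
    for nm,px_,z in(("beam far edge",.018,.18),("lamp near top",-.115,.167)):
        pts=[]
        for t in np.r_[np.arange(-.085,-.035,.002),np.arange(.035,.085,.002)]:
            P=O+xx*px_+yy*t;u=proj(c,[P[0],P[1],z])[0];x=int(round(u[0]));r=np.arange(int(u[1])-7,int(u[1])+8)
            d=np.abs(np.diff(g[r,x]));j=d.argmax()
            if 0<j<len(d)-1:
                a,b,e=d[j-1],d[j],d[j+1];q=j+.5*(a-e)/(a-2*b+e+1e-9);pts.append([x,r[0]+q+.5])
        W=onz(c,pts,z)[:,:2].astype(np.float32);l=cv2.fitLine(W,cv2.DIST_HUBER,0,.0005,.001).ravel();l[:2]*=np.sign(l[0])
        nr=np.array([l[1],-l[0]])  # press +x
        print(n,nm,"press yaw (x axis deg)",np.degrees(np.arctan2(nr[1],nr[0])),"px of edge rel knob",nr@(l[2:]-O),"std",((W-l[2:])@nr).std())
E
```

```text
w1 beam far edge press yaw (x axis deg) -99.002235 px of edge rel knob 0.019168481761679113 std 0.0001204511
w1 lamp near top press yaw (x axis deg) -98.975784 px of edge rel knob -0.11110118904532532 std 0.0024526918
w2 beam far edge press yaw (x axis deg) -98.95781 px of edge rel knob 0.019385760011340545 std 0.0001703869
w2 lamp near top press yaw (x axis deg) -99.08858 px of edge rel knob -0.113400314782147 std 0.0009808886
```

Press yaw is -99.0°, with its origin at about (0.511, -0.2155). Next I'll move over the slats for a close check.

>>> {"fn": "step_arm", "kwargs": {
  "motion": "0 1 0 0 0 0; 0 1 0 0 0 0; 0 1 0 0 0 0; 0 1 0 0 0 0; 0 1 -0.3 0 0 0; 0 1 -0.3 0 0 0; 0.1 1 -0.3 0 0 0; 0.1 1 -0.3 0 0 0; 0.1 1 -0.4 0 0 0; 0.1 1 -0.4 0 0 0"
}}

```text
clock: 5.08
ee_pos: [0.5119, 0.0899, 0.372]
ee_rot: [2.403, 2.022, 0.002]
force: [0.9, -0.1, 0.5]
grip_width: 0.0854
finger_force: 0.0
```

>>> {"fn": "step_arm", "kwargs": {
  "motion": "0.1 1 -0.4 0 0 0; 0.1 1 -0.4 0 0 0; 0.1 1 -0.4 0 0 0; 0 1 -0.4 0 0 0; 0 1 -0.4 0 0 0; 0 1 -0.4 0 0 0; 0 1 -0.4 0 0 0; 0 0.2 0 0 0 0; 0 0 0 0 0 0; 0 0 0 0 0 0"
}}

```text
clock: 6.32
ee_pos: [0.5196, 0.2677, 0.3021]
ee_rot: [2.405, 2.02, 0.001]
force: [-0.3, 0.4, 0.5]
grip_width: 0.0856
finger_force: 0.0
```

```bash
cat > slat.py <<'E'
from h import *
import sys
c=cam("wrist");np.save(sys.argv[1]+".npy",c,allow_pickle=True)
s=ctrl.get_state();print(s["clock"],s["ee_pos"],s["ee_rot"])
im=c["img"];hsv=cv2.cvtColor(im,cv2.COLOR_RGB2HSV)
m=(((hsv[...,0]<25)|(hsv[...,0]>170))&(hsv[...,1]>60)&(hsv[...,2]>90)).astype(np.uint8)
for k in cv2.findContours(m,cv2.RETR_EXTERNAL,cv2.CHAIN_APPROX_NONE)[0]:
    if cv2.contourArea(k)<800: continue
    r=cv2.minAreaRect((onz(c,k.reshape(-1,2),0.016)[:,:2]*1000).astype(np.float32))
    if max(r[1])>250 or max(r[1])<100: continue
    fill=np.zeros_like(m);cv2.drawContours(fill,[k],-1,1,-1)
    e=cv2.erode(fill,np.ones((5,5)))
    ys,xs=np.nonzero(e&((hsv[...,0]<6)|(hsv[...,0]>172))&(hsv[...,1]>140)); d=[xs.mean(),ys.mean()]
    print("px",k.reshape(-1,2).mean(0).round(),"rect",np.round(r[0],1),np.round(r[1],1),round(r[2],2),"dot",np.round(d,1),onz(c,d,.016)[0].round(4))
    if 38<min(r[1])<50:
        x,y,w,h=cv2.boundingRect(k);save(c,sys.argv[1],(max(x-40,0),max(y-20,0),x+w+40,y+h+20),3)
E
python3 slat.py w3
```

```text
6.375 [0.51965462 0.26755413 0.30205614] [2.40550393e+00 2.01968415e+00 1.43279913e-03]
px [266. 184.] rect [525.  219.9] [169.8  44.2] 79.75 dot [265.4 219.7] [0.5162 0.1755 0.016 ]
px [190. 183.] rect [425.4 238.8] [170.3  34.9] 83.86 dot [194.5 219. ] [0.4199 0.1936 0.016 ]
px [344. 171.] rect [628.9 219.3] [170.2  55.2] 82.83 dot [343.5 208. ] [0.6242 0.174  0.016 ]
```

View pics/w3.png

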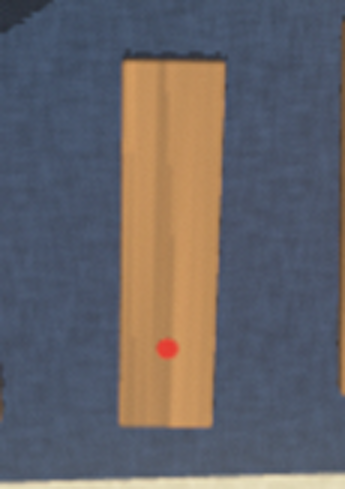

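The crop shows the 44 mm wooden slat with its red dot at crop (167,348), blue mat around it and the neighbours clear on either side. I'm leaning the gripper 45° and descending.

>>> {"fn": "step_arm", "kwargs": {
  "motion": "0.1 0 -0.5 -0.92 0.17 0; 0.1 0 -0.5 -0.92 0.17 0; 0.1 -0.1 -0.5 -0.92 0.17 0; 0.1 -0.1 -0.5 -0.92 0.17 0; 0 -0.1 -0.5 -0.92 0.17 0; 0 -0.1 -0.5 -0.92 0.17 0; 0 0 0 0 0 0; 0 0 0 0 0 0",
  "jaw": 0.8
}}

```text
clock: 7.38
ee_pos: [0.5298, 0.2578, 0.2272]
ee_rot: [1.936, 1.624, -0.803]
force: [0.1, -0.9, 0.6]
grip_width: 0.0683
finger_force: 0.0
```

```bash
cat > st.py <<'E'
from h import *
s=ctrl.get_state();M=R.from_rotvec(s["ee_rot"]).as_matrix()
print(s["clock"],s["ee_pos"].round(4),"z",M[:,2].round(3),"y yaw",np.degrees(np.arctan2(M[1,1],M[0,1])).round(2),"y tilt",M[2,1].round(3),"lean",np.degrees(np.arccos(-M[2,2])).round(1),"j",s["joint_positions"].round(2),"w",s["grip_width"].round(4),"F",s["force"].round(1))
E
python3 st.py
```

```text
Traceback (most recent call last):
  File "st.py", line 3, in <module>
    print(s["clock"],s["ee_pos"].round(4),"z",M[:,2].round(3),"y yaw",np.degrees(np.arctan2(M[1,1],M[0,1])).round(2),"y tilt",M[2,1].round(3),"lean",np.degrees(np.arccos(-M[2,2])).round(1),"j",s["joint_positions"].round(2),"w",s["grip_width"].round(4),"F",s["force"].round(1))
                                                                                                                                                                                                                                   ^^^^^^^^^^^^^^^^^^^^^
AttributeError: 'float' object has no attribute 'round'
```

>>> {"fn": "step_arm", "kwargs": {
  "motion": "0 0 -1 0 0 0; 0 0 -1 0 0 0; 0 0 -1 0 0 0; 0 0 -1 0 0 0; 0 0 -1 0 0 0; 0 0 -1 0 0 0; 0 0 -0.9 0 0 0; 0 0 0 0 0 0; 0 0 0 0 0 0"
}}

```text
clock: 8.5
ee_pos: [0.5298, 0.2584, 0.0543]
ee_rot: [1.934, 1.624, -0.805]
force: [0.2, -0.2, 0.3]
grip_width: 0.0684
finger_force: 0.0
```

```bash
sed -i 's/s\["grip_width"\].round(4)/round(s["grip_width"],4)/' st.py; python3 st.py; python3 - <<'E'
from h import *
c=cam("wrist");save(c,"w4",k=1.5)
print(proj(c,[[.5235,.218,.016],[.51,.14,.016],[.515,.174,.016]]))
E
```

```text
8.5 [0.5298 0.2584 0.0543] z [-0.128 -0.694 -0.708] y yaw -10.07 y tilt -0.006 lean 44.9 j [ 0.64  0.83  1.42 -0.5   1.53  1.  ] w 0.0684 F [ 0.2 -0.2  0.3]
[[258.58047181 216.56659863]
 [258.40215729 255.40725113]
 [257.32217671 241.15789347]]
```

View pics/w4.png

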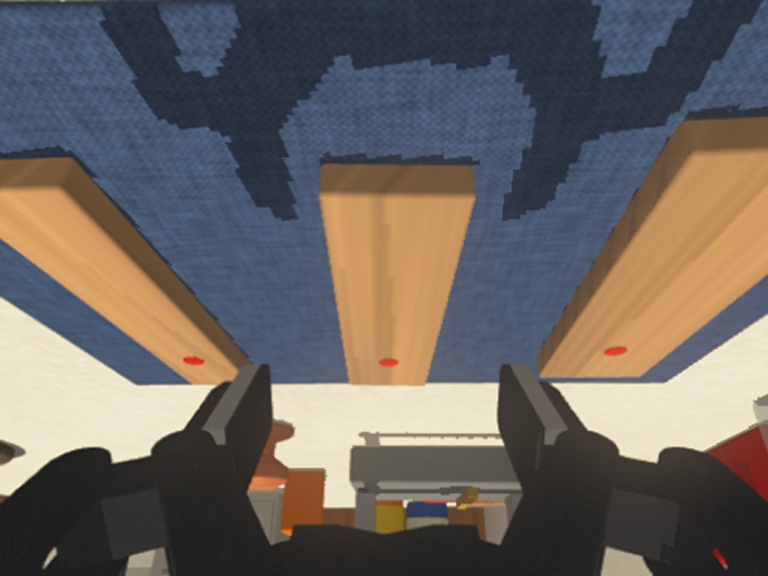

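The slat sits centred between the open fingers (slat end at (397,165), fingers at (255,400) and (515,400)), with the neighbours clear. Descending and closing.

>>> {"fn": "step_arm", "kwargs": {
  "motion": "0 0 -0.7 0 0 0; 0 0 -0.6 0 0 0; 0 0 -0.36 0 0 0; 0 0 0 0 0 0; 0 0 0 0 0 0"
}}

```text
clock: 9.18
ee_pos: [0.5295, 0.2582, 0.0123]
ee_rot: [1.933, 1.625, -0.805]
force: [-0.4, 0.1, 0.0]
grip_width: 0.0683
finger_force: 0.0
```

>>> {"fn": "step_arm", "kwargs": {
  "motion": "0 0 0 0 0 0; 0 0 0 0 0 0; 0 0 0 0 0 0; 0 0 0 0 0 0; 0 0 0 0 0 0; 0 0 0 0 0 0",
  "jaw": 0.3
}}

```text
clock: 9.93
ee_pos: [0.53, 0.2589, 0.0132]
ee_rot: [1.934, 1.625, -0.803]
force: [1.4, 3.8, 5.6]
grip_width: 0.0415
finger_force: 61.2
```

>>> {"fn": "step_arm", "kwargs": {
  "motion": "0 0 0.5 0 0 0; 0 0 0.8 0 0 0; 0 0 0.8 0 0 0; 0 0 0.4 0 0 0; 0 0 0 0 0 0; 0 0 0 0 0 0"
}}

```text
clock: 10.68
ee_pos: [0.5289, 0.2581, 0.0744]
ee_rot: [1.934, 1.625, -0.806]
force: [0.6, 0.3, -1.0]
grip_width: 0.0415
finger_force: 60.6
```

```bash
python3 st.py; python3 - <<'E'
from h import *
c=cam("wrist");save(c,"w5",k=1.5);np.save("w5.npy",c,allow_pickle=True)
E
```

```text
10.675 [0.5289 0.2581 0.0744] z [-0.129 -0.694 -0.708] y yaw -10.08 y tilt -0.007 lean 44.9 j [ 0.64  0.8   1.42 -0.5   1.55  0.99] w 0.0415 F [ 0.6  0.3 -1. ]
```

View pics/w5.png

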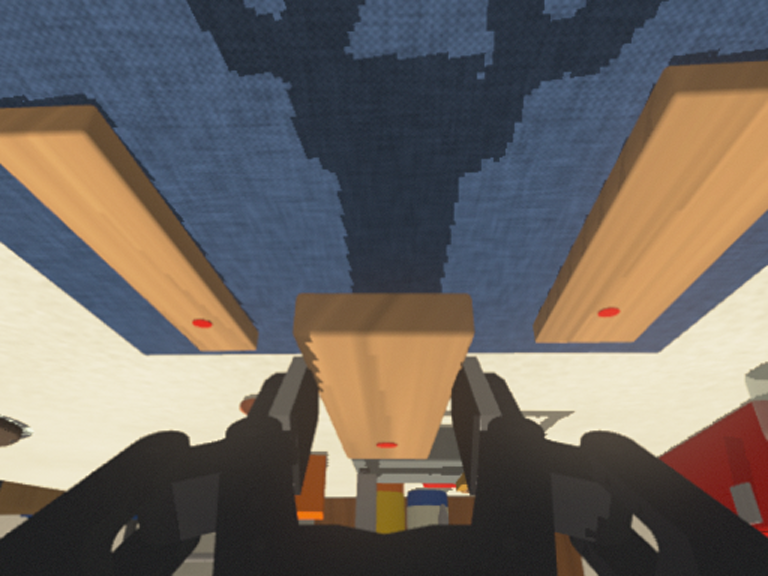

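The slat hangs level between the fingers, the near end's top edge at (390,335) and its dot at (387,445). I'll compare that with a prediction to get the pitch and position in the hand.

```bash
python3 - <<'E'
from h import *
from scipy.optimize import least_squares
c=np.load("w5.npy",allow_pickle=True).item();im=c["img"]
hsv=cv2.cvtColor(im,cv2.COLOR_RGB2HSV)
m=((hsv[...,0]<6)|(hsv[...,0]>172))&(hsv[...,1]>120);m[:285]=0;m[305:]=0;m[:,:240]=0;m[:,275:]=0
ys,xs=np.nonzero(m);dot=np.array([xs.mean(),ys.mean()]);print("dot",dot,len(xs),xs.min(),xs.max(),ys.min(),ys.max())
col=cv2.GaussianBlur(im[:,:,0].astype(float),(5,1),0)[:,250:266].mean(1)
d=np.diff(col);[print(y,round(d[y])) for y in range(185,320) if abs(d[y])>9]
g=np.array([.5289,.2581]);ax=np.array([-.1745,-.9846])
for off in(.040,.037,.043):
  for pitch in(0,):
    ctr=g+ax*off;b=.0744-.0088
    P=[np.r_[ctr+ax*x,b+z] for x,z in((-.085,0),(-.085,.012),(.045,.012),(.085,.012))]
    print(off,proj(c,P).round(1).tolist())
E
```

```text
dot [257.5 296.2] 30 252 263 295 297
194 24
195 22
219 9
220 15
221 16
222 15
223 17
224 11
293 -10
295 27
296 10
297 -9
298 -13
304 -18
305 -67
307 12
311 -34
314 10
315 30
0.04 [[257.3, 192.3], [257.0, 221.9], [256.7, 297.1], [256.7, 307.4]]
0.037 [[257.3, 188.3], [257.1, 218.4], [256.7, 296.2], [256.7, 306.7]]
0.043 [[257.2, 196.1], [257.0, 225.2], [256.7, 298.0], [256.7, 308.1]]
```

In the hand, the dot is 85 mm ahead of the TCP and the pitch error is under 0.5°. Moving to the infeed line, at 4 mm off the fence.

>>> {"fn": "step_arm", "kwargs": {
  "motion": "0.1 -1 0 0 0 0.03; 0.1 -1 0 0 0 0.03; 0.1 -1 0 0 0 0.03; 0.1 -1 -0.1 0 0 0.03; 0.1 -1 -0.2 0 0 0.015; 0.1 -1 -0.2 0 0 0; 0.1 -1 -0.2 0 0 0; 0.08 -1 -0.2 0 0 0; 0 -0.3 0 0 0 0; 0 0 0 0 0 0"
}}

```text
clock: 11.98
ee_pos: [0.5487, 0.0502, 0.0522]
ee_rot: [1.917, 1.64, -0.798]
force: [0.0, -0.3, -0.7]
grip_width: 0.0416
finger_force: 60.6
```

>>> {"fn": "step_arm", "kwargs": {
  "motion": "0 0 0 0 0 0; 0 0 0 0 0 0"
}}

```text
clock: 12.22
ee_pos: [0.5491, 0.0516, 0.0524]
ee_rot: [1.915, 1.641, -0.797]
force: [-0.2, -0.8, -0.7]
grip_width: 0.0414
finger_force: 60.6
```

```bash
python3 st.py
```

```text
12.225 [0.5491 0.0516 0.0524] z [-0.114 -0.696 -0.709] y yaw -8.93 y tilt -0.006 lean 44.9 j [ 0.37  0.69  1.69 -0.68  1.3   0.9 ] w 0.0414 F [-0.2 -0.8 -0.7]
```

>>> {"fn": "step_arm", "kwargs": {
  "motion": "-0.158 -1 0 0 0 0; -0.158 -1 0 0 0 0; -0.158 -1 0 0 0 0; -0.158 -1 0 0 0 0; -0.127 -0.8 0 0 0 0; -0.095 -0.6 0 0 0 0; -0.063 -0.4 0 0 0 0; 0 0 0 0 0 0; 0 0 0 0 0 0"
}}

```text
clock: 13.35
ee_pos: [0.5262, -0.0938, 0.0523]
ee_rot: [1.915, 1.641, -0.797]
force: [0.4, 0.1, -0.5]
grip_width: 0.0415
finger_force: 60.7
```

```bash
python3 st.py; python3 - <<'E'
from h import *
c=cam("wrist");np.save("w6.npy",c,allow_pickle=True)
cv2.imwrite("pics/w6.png",cv2.resize(c["img"][180:340,150:370],None,fx=3.5,fy=3.5,interpolation=cv2.INTER_CUBIC)[:,:,::-1])
O=np.array([.510,-.2175]);X=np.array([-.1564,-.9877]);Y=np.array([.9877,-.1564])
for p in((0,0,.065),(0,0,.047),(-.07,.022,.035),(-.07,.022,.045),(-.07,.032,.045)):print(p,proj(c,np.r_[O+X*p[0]+Y*p[1],p[2]]).round(1))
E
```

```text
13.35 [ 0.5262 -0.0938  0.0523] z [-0.114 -0.696 -0.709] y yaw -8.97 y tilt -0.006 lean 44.9 j [ 0.15  0.61  1.86 -0.83  1.14  0.85] w 0.0415 F [ 0.4  0.1 -0.5]
(0, 0, 0.065) [[260.6 320.2]]
(0, 0, 0.047) [[260.6 296.6]]
(-0.07, 0.022, 0.035) [[295.9 255.3]]
(-0.07, 0.022, 0.045) [[296.8 270.6]]
(-0.07, 0.032, 0.045) [[312.6 270.7]]
```

View pics/w6.png

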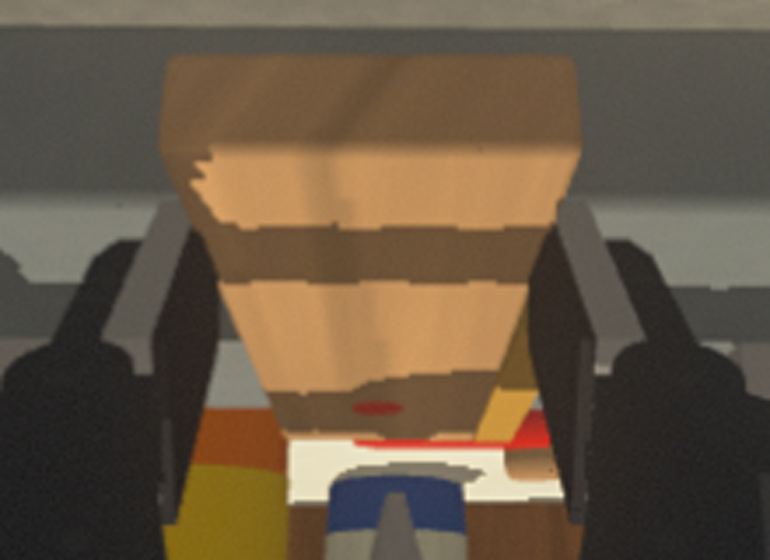

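The wrist crop shows the punch tip at crop (397,492), the dot at (378,408), and the brass fence just right of the slat at (510,380). The dot is laterally about 4.5 mm short of the tip, as planned. I'm advancing the last 39 mm and lowering.

>>> {"fn": "step_arm", "kwargs": {
  "motion": "-0.08 -0.5 0 0 0 0; -0.08 -0.5 0 0 0 0; -0.06 -0.4 0 0 0 0; -0.03 -0.17 0 0 0 0; 0 0 0 0 0 0; 0 0 -0.15 0 0 0; 0 0 -0.12 0 0 0; 0 0 0 0 0 0; 0 0 0 0 0 0"
}}

```text
clock: 14.52
ee_pos: [0.5196, -0.1334, 0.0454]
ee_rot: [1.915, 1.641, -0.798]
force: [-0.4, 0.3, -0.3]
grip_width: 0.0411
finger_force: 60.7
```

```bash
python3 st.py
```

```text
14.525 [ 0.5196 -0.1334  0.0454] z [-0.115 -0.697 -0.708] y yaw -8.98 y tilt -0.007 lean 44.9 j [ 0.08  0.6   1.89 -0.88  1.09  0.84] w 0.0411 F [-0.4  0.3 -0.3]
```

>>> {"fn": "step_arm", "kwargs": {
  "motion": "0.04 -0.006 0 0 0 0; 0.04 -0.006 0 0 0 0; 0.04 -0.006 0 0 0 0; 0 0 0 0 0 0; 0 0 0 0 0 0"
}}

```text
clock: 15.15
ee_pos: [0.5226, -0.134, 0.0455]
ee_rot: [1.915, 1.64, -0.798]
force: [0.1, 0.0, -0.8]
grip_width: 0.0411
finger_force: 60.7
```

>>> {"fn": "step_arm", "kwargs": {
  "motion": "0.04 -0.006 0 0 0 0; 0.02 -0.003 0 0 0 0; 0 0 0 0 0 0; 0 0 0 0 0 0"
}}

```text
clock: 15.65
ee_pos: [0.5239, -0.1342, 0.0454]
ee_rot: [1.916, 1.64, -0.798]
force: [0.1, 0.9, -1.0]
grip_width: 0.041
finger_force: 60.7
```

>>> {"fn": "step_arm", "kwargs": {
  "motion": "0.03 -0.005 0 0 0 0; 0 0 0 0 0 0; 0 0 0 0 0 0"
}}

```text
clock: 16.02
ee_pos: [0.5243, -0.1342, 0.0453]
ee_rot: [1.916, 1.64, -0.799]
force: [-1.4, 1.5, -0.7]
grip_width: 0.0414
finger_force: 60.7
```

>>> {"fn": "step_arm", "kwargs": {
  "motion": "0.03 -0.005 0 0 0 0; 0 0 0 0 0 0; 0 0 0 0 0 0"
}}

```text
clock: 16.4
ee_pos: [0.5249, -0.1343, 0.0452]
ee_rot: [1.917, 1.64, -0.799]
force: [-3.1, 4.9, 0.8]
grip_width: 0.0413
finger_force: 60.7
```

>>> {"fn": "step_arm", "kwargs": {
  "motion": "0.03 -0.005 0 0 0 0; 0 0 0 0 0 0; 0 0 0 0 0 0"
}}

```text
clock: 16.77
ee_pos: [0.5251, -0.1344, 0.0451]
ee_rot: [1.917, 1.64, -0.8]
force: [-5.3, 3.2, 0.2]
grip_width: 0.0414
finger_force: 60.7
```

Contact with the fence shows at x≈0.5243. Easing off the press, then lowering on to the bed.

>>> {"fn": "step_arm", "kwargs": {
  "motion": "-0.025 0.025 -0.03 0 0 0; 0 0 -0.03 0 0 0; 0 0 0 0 0 0; 0 0 0 0 0 0"
}}

```text
clock: 17.27
ee_pos: [0.525, -0.1343, 0.0443]
ee_rot: [1.916, 1.639, -0.801]
force: [-5.5, 1.9, 1.0]
grip_width: 0.0421
finger_force: 60.7
```

>>> {"fn": "step_arm", "kwargs": {
  "motion": "0 0 -0.02 0 0 0; 0 0 0 0 0 0; 0 0 0 0 0 0"
}}

```text
clock: 17.65
ee_pos: [0.525, -0.1343, 0.0442]
ee_rot: [1.916, 1.639, -0.801]
force: [-4.7, 2.3, 2.7]
grip_width: 0.0416
finger_force: 61.0
```

```bash
cat > chk.py <<'E'
from h import *
import sys
c=cam("wrist");np.save(sys.argv[1]+".npy",c,allow_pickle=True)
save(c,sys.argv[1],(150,180,370,340),3.5)
O=np.array([.5115,-.2175]);X=np.array([-.1564,-.9877]);Y=np.array([.9877,-.1564])
im=c["img"];hsv=cv2.cvtColor(im,cv2.COLOR_RGB2HSV)
m=((hsv[...,0]<6)|(hsv[...,0]>172))&(hsv[...,1]>120);m[:285]=0;m[306:]=0;m[:,:240]=0;m[:,275:]=0
ys,xs=np.nonzero(m);print("dot px",xs.mean(),ys.mean(),len(xs),"pred tip",proj(c,np.r_[O,.065]),"pred dot",proj(c,np.r_[O,.047]))
for y in range(300,335,3):
    row=im[y,235:290].astype(int);print(y,(row.sum(1)//3).tolist())
E
python3 chk.py w7; python3 st.py
```

```text
dot px 256.2903225806452 297.19354838709677 31 pred tip [[256.26192844 323.80743027]] pred dot [[256.47093981 296.03109916]]
300 [135, 137, 139, 141, 141, 142, 143, 143, 142, 142, 141, 140, 139, 139, 137, 137, 137, 136, 135, 135, 136, 138, 140, 141, 143, 144, 148, 152, 155, 156, 156, 155, 153, 152, 151, 150, 152, 151, 152, 152, 151, 150, 148, 147, 146, 146, 146, 147, 146, 144, 141, 135, 138, 139, 141]
303 [133, 135, 136, 139, 138, 140, 140, 140, 142, 138, 140, 139, 140, 138, 139, 138, 136, 137, 136, 137, 137, 141, 140, 140, 145, 146, 149, 152, 154, 157, 154, 153, 154, 152, 151, 152, 151, 153, 153, 151, 150, 149, 147, 146, 146, 145, 146, 146, 143, 140, 135, 141, 142, 140, 139]
306 [159, 157, 160, 159, 161, 163, 164, 163, 164, 163, 164, 157, 140, 135, 135, 133, 134, 133, 131, 131, 135, 135, 135, 137, 137, 141, 140, 146, 148, 150, 148, 148, 146, 145, 147, 145, 146, 147, 145, 142, 144, 140, 142, 140, 142, 141, 140, 138, 134, 131, 134, 133, 134, 134, 135]
309 [218, 219, 220, 220, 219, 220, 221, 220, 220, 220, 221, 222, 221, 222, 222, 222, 221, 221, 222, 221, 223, 222, 223, 223, 222, 223, 
[... 1571 characters left out ...]
 67, 67, 67, 65, 66, 66, 65, 64, 65, 64, 66, 68, 69, 71, 70, 67, 71, 72]
330 [66, 67, 62, 65, 66, 65, 62, 64, 61, 63, 64, 64, 66, 65, 63, 65, 69, 79, 85, 89, 88, 91, 91, 90, 89, 84, 71, 65, 66, 66, 68, 67, 65, 66, 67, 68, 65, 66, 68, 66, 67, 65, 65, 63, 66, 62, 64, 64, 69, 68, 66, 70, 70, 69, 71]
333 [65, 64, 63, 63, 64, 67, 69, 76, 85, 90, 98, 102, 109, 113, 113, 110, 99, 87, 86, 87, 90, 89, 89, 90, 90, 88, 95, 109, 117, 114, 115, 116, 117, 115, 114, 113, 116, 115, 115, 109, 100, 98, 95, 84, 79, 75, 67, 64, 68, 69, 67, 68, 68, 69, 72]
17.7 [ 0.525  -0.1343  0.0443] z [-0.117 -0.698 -0.707] y yaw -9.1 y tilt -0.008 lean 45.0 j [ 0.08  0.61  1.88 -0.88  1.1   0.84] w 0.0414 F [-5.3  3.   3.3]
```

View pics/w7.png

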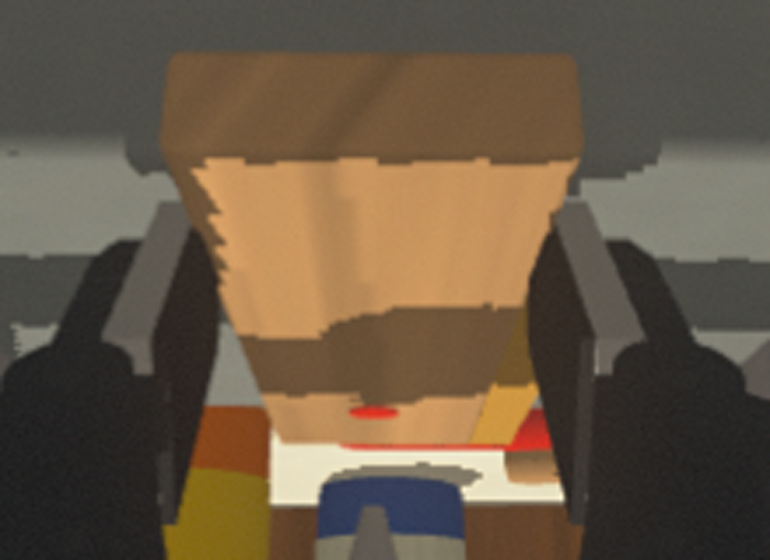

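The crop shows the dot at (374,412) with column 256.3 and the tip above it at crop (372,510), so they line up laterally. The slat edge runs along the fence. Releasing, retreating back along the tool axis, and then checking the depth along the feed from above.

>>> {"fn": "step_arm", "kwargs": {
  "motion": "0 0 0 0 0 0; 0 0 0 0 0 0; 0 0 0 0 0 0; 0 0 0 0 0 0; 0.1 0.6 0.6 0 0 0; 0.15 0.9 0.9 0 0 0; 0.15 0.9 0.9 0 0 0; 0.15 0.9 0.9 0 0 0; 0.15 0.9 0.9 0 0 0",
  "jaw": 0.75
}}

```text
clock: 18.82
ee_pos: [0.5437, -0.0271, 0.1504]
ee_rot: [1.915, 1.641, -0.796]
force: [-0.1, -0.3, -0.2]
grip_width: 0.0639
finger_force: 0.0
```

>>> {"fn": "step_arm", "kwargs": {
  "motion": "0 0 1 0.92 -0.15 0; 0 0 1 0.92 -0.15 0; 0 0 1 0.92 -0.15 0; 0 0 1 0.92 -0.15 0; 0 -0.2 1 0.92 -0.15 0; 0 -0.5 1 0.92 -0.14 0; -0.2 -1 1 0 0 0; -0.2 -1 1 0 0 0; -0.2 -0.8 1 0 0 0; 0 0 0 0 0 0"
}}

```text
clock: 20.08
ee_pos: [0.5293, -0.1169, 0.3771]
ee_rot: [2.382, 2.041, -0.001]
force: [0.4, -0.0, -0.2]
grip_width: 0.0642
finger_force: 0.0
```

```bash
python3 st.py; python3 - <<'E'
from h import *
c=cam("wrist");np.save("w8.npy",c,allow_pickle=True);t=cam("top");np.save("top8.npy",t,allow_pickle=True)
O=np.array([.5115,-.2165]);X=np.array([-.1564,-.9877]);Y=np.array([.9877,-.1564])
for n,cc in(("wrist",c),("top",t)):
    print(n,[proj(cc,np.r_[O+X*p[0]+Y*p[1],p[2]])[0].round(1).tolist() for p in((0,0,.23),(-.13,-.022,.047),(-.13,.022,.047),(-.13,0,.035))])
    u=proj(cc,np.r_[O-X*.09,.1])[0].astype(int)
    if n=="wrist": x0,y0=max(u[0]-100,0),max(u[1]-85,0);save(cc,"w8",(x0,y0,x0+210,y0+170),3.5);print(x0,y0)
E
```

```text
20.075 [ 0.5293 -0.1169  0.3771] z [ 0.003 -0.004 -1.   ] y yaw -8.83 y tilt 0.003 lean 0.3 j [-0.3   0.04  1.65 -0.    1.44 -0.14] w 0.0642 F [ 0.4 -0.  -0.2]
wrist [[253.8, 279.0], [238.8, 127.5], [270.1, 127.6], [254.5, 126.8]]
154 78
top [[350.1, 196.6], [296.9, 205.9], [299.0, 193.4], [297.5, 200.3]]
```

View pics/w8.png

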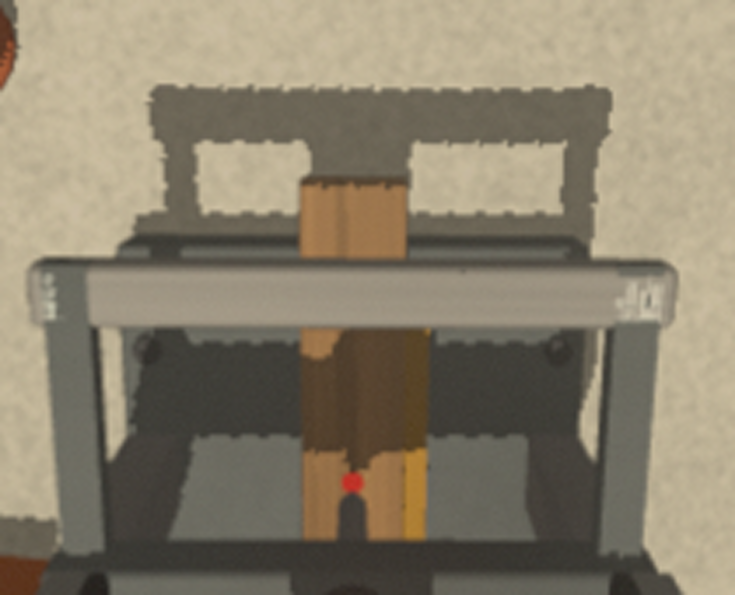

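The crop from above shows the dot at (352,482), the punch tip just beyond it at about (352,495), and the slat's near end at row 181. I'll cast both at their heights.

```bash
python3 - <<'E'
from h import *
c=np.load("w8.npy",allow_pickle=True).item();im=c["img"]
X=np.array([-.1564,-.9877]);Y=np.array([.9877,-.1564])
hsv=cv2.cvtColor(im,cv2.COLOR_RGB2HSV);b=(slice(205,225),slice(245,265))
m=((hsv[...,0]<6)|(hsv[...,0]>172))&(hsv[...,1]>140);w=np.zeros_like(m);w[b]=1;m&=w
ys,xs=np.nonzero(m);d=np.array([xs.mean(),ys.mean()]);D=onz(c,d,.047)[0];print("dot",d,len(xs),ys.min(),ys.max(),D)
g=im.astype(int).sum(2)//3
print(im[209:232,248:262].sum(2)//3)
for r in(217,218,219,220,221):
    T=onz(c,[254.6,r],.065)[0];print("tip front edge row",r,T.round(4),"tip centre - dot along X (+2mm):",round((T-D)[:2]@X+.002,4),"Y",round((T-D)[:2]@Y,4))
col=g[120:140,242:268].mean(1);e=np.diff(col);print("end edge rows",[(120+i,round(e[i])) for i in range(len(e)) if abs(e[i])>8])
# knob and beam in this view
hs=hsv;k=((hs[...,0]<16)&(hs[...,1]>170)&(hs[...,2]>60)).astype(np.uint8);k[:245]=0;k[315:]=0;k[:,:215]=0;k[:,295:]=0
cn=max(cv2.findContours(k,0,cv2.CHAIN_APPROX_NONE)[0],key=cv2.contourArea).reshape(-1,2);P=onz(c,cn,.23)[:,:2]
far=P[(P@X)>((P@X).min()+(P@X).max())/2+.002];s=np.linalg.lstsq(np.c_[2*far,np.ones(len(far))],(far**2).sum(1),rcond=None)[0]
print("knob",s[:2],np.sqrt(s[2]+s[:2]@s[:2]),"knob-dot along X",(s[:2]-D[:2])@X,"Y",(s[:2]-D[:2])@Y)
for r in(128.5,129.5): print("near end",r,(s[:2]-onz(c,[254.6,r],.047)[0][:2])@X)
E
```

```text
dot [254.15384615 215.61538462] 26 213 218 [ 0.51096041 -0.21828257  0.047     ]
[[112 112 107  97  77  63  59  63  64  65  68  82 107 117]
 [111 111 107 101  93  83  62  59  63  67  67  87 116 118]
 [111 112 108 106 104  94  61  59  68  68  69  90 118 116]
 [111 110 107 105 105  96  61  68  90 104 105 110 118 118]
 [111 111 106 102  99  96  83  87  99 108 120 120 118 117]
 [111 112 107 103  94  93  95  96  94 104 121 120 117 117]
 [111 111 106 103  94  92  91  94  92 103 117 117 118 116]
 [110 111 106 105  94  92  95  92  93 103 116 120 119 116]
 [109 112 109 104  98  93  91  95  98 109 118 118 119 117]
 [109 111 109 105 102  89  81  85 101 117 120 119 118 117]
 [109 112 107 101  89  73  62  69  86 108 122 120 119 116]
 [111 110 105  88  67  61  58  60  68  86 110 120 117 116]
 [110 112 100  73  60  60  58  62  61  68  92 119 119 118]
 [108 108  93  66  59  62  59  62  62  63  87 119 120 115]
 [108 107  90  61  60  60  60  62  63  62  82 113 118 117]
 [109 107  87  62  59  60  62  61  63  61  79 108 119 118]
 [110 108  88  62  59  62  62  62  61  61  80 109 118 117]
 [109 108  90  6
[... 370 characters left out ...]
 -0.2139  0.065 ] tip centre - dot along X (+2mm): -0.0026 Y 0.0007
tip front edge row 218 [ 0.5121 -0.2154  0.065 ] tip centre - dot along X (+2mm): -0.001 Y 0.0007
tip front edge row 219 [ 0.5119 -0.217   0.065 ] tip centre - dot along X (+2mm): 0.0005 Y 0.0007
tip front edge row 220 [ 0.5116 -0.2185  0.065 ] tip centre - dot along X (+2mm): 0.0021 Y 0.0007
tip front edge row 221 [ 0.5114 -0.2201  0.065 ] tip centre - dot along X (+2mm): 0.0037 Y 0.0007
end edge rows [(127, -18), (128, -10), (130, 25), (131, 13)]
knob [ 0.52129699 -0.23487073] 0.019756459595527458 knob-dot along X 0.014767478851767544 Y 0.0128038236813356
near end 128.5 0.14535914538803155
near end 129.5 0.1439732603208325
```

```bash
python3 - <<'E'
from h import *
c=np.load("w8.npy",allow_pickle=True).item();im=c["img"]
X=np.array([-.1564,-.9877]);Y=np.array([.9877,-.1564])
print("rgb shaft",im[222,254],im[228,254],"shadow on wood",im[205,254],"dot",im[215,254],"tip",im[219,254])
A=onz(c,[254.6,130.7],.047)[0];D=onz(c,[254.2,215.6],.047)[0];print("end-dot (130 expected)",(D-A)[:2]@X)
# knob contour rows
hsv=cv2.cvtColor(im,cv2.COLOR_RGB2HSV);k=((hsv[...,0]<16)&(hsv[...,1]>170)&(hsv[...,2]>60));k[:255]=0;k[310:]=0;k[:,:225]=0;k[:,285:]=0
ys,xs=np.nonzero(k);print("knob box",xs.min(),xs.max(),ys.min(),ys.max())
B=np.load("w8.npy",allow_pickle=True).item()
# yaw of the slat from its long edges
for r in(135,140,205,212):
    e=np.diff(im[r,225:285,0].astype(float));print(r,225+e.argmax(),225+e.argmin())
E
```

```text
rgb shaft [65 61 53] [68 61 55] shadow on wood [79 61 44] dot [188  49  36] tip [74 60 54]
end-dot (130 expected) 0.1275143774227745
knob box 233 284 255 307
135 270 238
140 239 269
205 275 239
212 269 275
```

The dark shaft is grey, so it's the punch itself. The depth looks 1–3 mm too far, so I want a closer, sharper view before punching.

>>> {"fn": "step_arm", "kwargs": {
  "motion": "0 0 -1 0 0 0; 0 0 -1 0 0 0; 0 0 -1 0 0 0; 0 0 -0.8 0 0 0; 0 0 0 0 0 0; 0 0 0 0 0 0; 0 0 0 0 0 0"
}}

```text
clock: 21.05
ee_pos: [0.5289, -0.1163, 0.2796]
ee_rot: [2.384, 2.044, -0.005]
force: [-0.5, 0.2, 0.5]
grip_width: 0.0639
finger_force: 0.0
```

```bash
python3 st.py; python3 - <<'E'
from h import *
c=cam("wrist");np.save("w9.npy",c,allow_pickle=True)
O=np.array([.5112,-.2170]);u=proj(c,np.r_[O,.055])[0];print(u,c["o"])
x0,y0=int(u[0])-50,int(u[1])-38;save(c,"w9",(x0,y0,x0+100,y0+75),8);print(x0,y0)
E
```

```text
21.05 [ 0.5289 -0.1163  0.2796] z [-0.002 -0.003 -1.   ] y yaw -8.77 y tilt -0.001 lean 0.2 j [-0.29  0.1   1.78 -0.    1.26 -0.14] w 0.0639 F [-0.5  0.2  0.5]
[254.99871606 245.68540072] [ 0.54006275 -0.04300503  0.4226164 ]
204 207
```

View pics/w9.png

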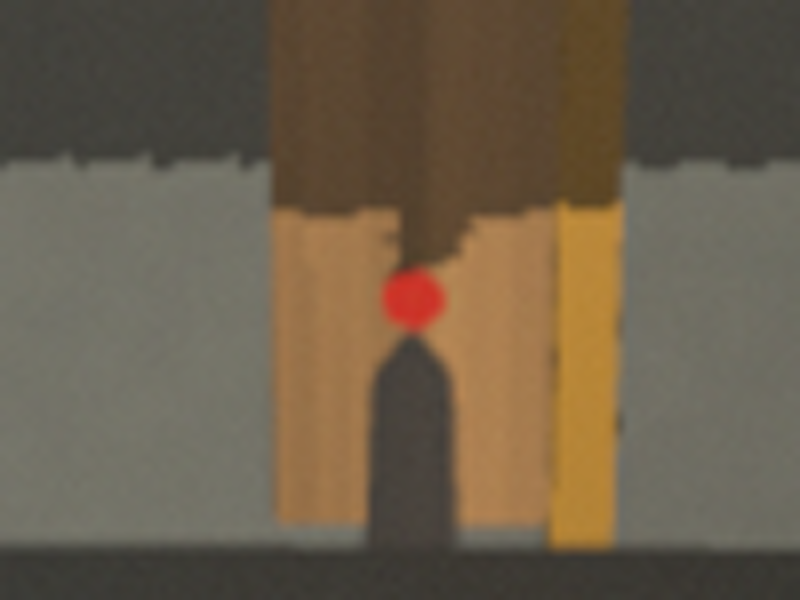

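The close crop shows the whole dot at (413,300), the tip's near edge at (412,336), the slat's far end at row 522 and the fence flush at column 553.

```bash
python3 - <<'E'
from h import *
c=np.load("w9.npy",allow_pickle=True).item();im=c["img"]
X=np.array([-.1564,-.9877]);Y=np.array([.9877,-.1564])
p=lambda x,y:[204+(x+.5)/8-.5,207+(y+.5)/8-.5]
D=onz(c,p(413,300),.047)[0];F=onz(c,p(413,523),.047)[0];print("dot",D,"far end - dot (40):",(F-D)[:2]@X)
d1,d2=onz(c,[p(413,267),p(413,332)],.047);print("dot size",(d2-d1)[:2]@X)
for y in(332,336,340):
    T=onz(c,p(412,y),.065)[0];print(y,"tip centre-dot X",((T-D)[:2]@X+.002).round(4),"Y",((T-D)[:2]@Y).round(4))
L=onz(c,[p(274,215),p(277,520)],.047)[:,:2];v=L[1]-L[0];print("slat yaw L",np.degrees(np.arctan2(v[1],v[0])))
L=onz(c,[p(557,215),p(550,520)],.047)[:,:2];v=L[1]-L[0];print("slat yaw R edge",np.degrees(np.arctan2(v[1],v[0])),"width",(onz(c,p(556,300),.047)-onz(c,p(275,300),.047))[0,:2]@Y)
E
```

```text
dot [ 0.51114034 -0.21864868  0.047     ] far end - dot (40): 0.0386805564330356
dot size 0.010993302961579323
332 tip centre-dot X -0.0014 Y -0.0001
336 tip centre-dot X -0.0007 Y -0.0001
340 tip centre-dot X -0.0001 Y -0.0001
slat yaw L -99.11792211883683
slat yaw R edge -99.16983330753028 width 0.0435172720233861
```

The dot is within 1 mm of the tip axis along and across the feed, and the yaw is -99.1° against -99.0°. Placed. Now shutting the fingers and moving over the knob.

>>> {"fn": "step_arm", "kwargs": {
  "motion": "0 0 0.5 0 0 0; -0.1 -0.8 0.3 0 0 0; -0.2 -0.9 0 0 0 0; -0.2 -0.9 0 0 0 0; -0.15 -0.9 0 0 0 0; -0.1 -0.57 0 0 0 0; 0 0 0 0 0 0; 0 0 0 0 0 0",
  "jaw": 0
}}

```text
clock: 22.1
ee_pos: [0.5095, -0.218, 0.2986]
ee_rot: [-2.385, -2.044, 0.006]
force: [0.7, -0.4, -0.4]
grip_width: -0.0001
finger_force: 0.0
```

>>> {"fn": "step_arm", "kwargs": {
  "motion": "0 0 -0.7 0 0 0; 0 0 -0.7 0 0 0; 0 0 -0.6 0 0 0; 0 0 0 0 0 0; 0 0 0 0 0 0"
}}

```text
clock: 22.72
ee_pos: [0.5097, -0.2182, 0.2486]
ee_rot: [-2.385, -2.045, 0.007]
force: [0.1, 0.4, 0.2]
grip_width: -0.0
finger_force: 0.0
```

>>> {"fn": "step_arm", "kwargs": {
  "motion": "0 0 -0.3 0 0 0; 0 0 -0.3 0 0 0; 0 0 -0.2 0 0 0; 0 0 -0.2 0 0 0; 0 0 0 0 0 0; 0 0 0 0 0 0"
}}

```text
clock: 23.48
ee_pos: [0.5093, -0.2181, 0.2237]
ee_rot: [-2.385, -2.044, 0.007]
force: [-1.4, 0.8, 3.3]
grip_width: 0.0002
finger_force: 1.1
```

>>> {"fn": "step_arm", "kwargs": {
  "motion": "0 0 -0.1 0 0 0; 0 0 -0.1 0 0 0; 0 0 -0.1 0 0 0; 0 0 0 0 0 0; 0 0 0 0 0 0"
}}

```text
clock: 24.1
ee_pos: [0.5095, -0.2183, 0.216]
ee_rot: [-2.385, -2.044, 0.007]
force: [-1.6, 0.2, 3.0]
grip_width: 0.0002
finger_force: 1.7
```

>>> {"fn": "step_arm", "kwargs": {
  "motion": "0 0 -0.05 0 0 0; 0 0 -0.05 0 0 0; 0 0 0 0 0 0; 0 0 0 0 0 0"
}}

```text
clock: 24.6
ee_pos: [0.5095, -0.2182, 0.2135]
ee_rot: [-2.385, -2.044, 0.007]
force: [-2.5, 0.9, 3.8]
grip_width: 0.0001
finger_force: 1.9
```

>>> {"fn": "step_arm", "kwargs": {
  "motion": "0 0 -0.02 0 0 0; 0 0 0 0 0 0; 0 0 0 0 0 0"
}}

```text
clock: 24.98
ee_pos: [0.5095, -0.2182, 0.2131]
ee_rot: [-2.385, -2.044, 0.007]
force: [-2.1, 1.4, 4.1]
grip_width: -0.0002
finger_force: 2.1
```

>>> {"fn": "step_arm", "kwargs": {
  "motion": "0 0 -0.02 0 0 0; 0 0 0 0 0 0; 0 0 0 0 0 0"
}}

```text
clock: 25.35
ee_pos: [0.5095, -0.2183, 0.2126]
ee_rot: [-2.385, -2.044, 0.007]
force: [-1.2, -0.3, 5.4]
grip_width: -0.0001
finger_force: 2.1
```

>>> {"fn": "step_arm", "kwargs": {
  "motion": "0 0 -0.02 0 0 0; 0 0 0 0 0 0; 0 0 0 0 0 0"
}}

```text
clock: 25.72
ee_pos: [0.5095, -0.2183, 0.212]
ee_rot: [-2.385, -2.044, 0.007]
force: [-1.7, 0.9, 4.0]
grip_width: 0.0002
finger_force: 2.3
```

>>> {"fn": "step_arm", "kwargs": {
  "motion": "0 0 -0.02 0 0 0; 0 0 0 0 0 0; 0 0 0 0 0 0"
}}

```text
clock: 26.1
ee_pos: [0.5095, -0.2182, 0.212]
ee_rot: [-2.385, -2.044, 0.007]
force: [-2.2, 0.8, 5.7]
grip_width: -0.0003
finger_force: 3.1
```

>>> {"fn": "step_arm", "kwargs": {
  "motion": "0 0 -0.02 0 0 0; 0 0 0 0 0 0; 0 0 0 0 0 0"
}}

```text
clock: 26.48
ee_pos: [0.5096, -0.2183, 0.2119]
ee_rot: [-2.385, -2.045, 0.007]
force: [-2.9, 0.7, 7.9]
grip_width: -0.0001
finger_force: 3.9
```

>>> {"fn": "step_arm", "kwargs": {
  "motion": "0 0 -0.02 0 0 0; 0 0 0 0 0 0; 0 0 0 0 0 0"
}}

```text
clock: 26.85
ee_pos: [0.5096, -0.2183, 0.2118]
ee_rot: [-2.385, -2.045, 0.007]
force: [-3.6, 1.6, 9.1]
grip_width: 0.0
finger_force: 4.7
```

The tip is bearing on the slat, about 2 N per 0.5 mm of command. Adding 1.5 mm, holding, then releasing.

>>> {"fn": "step_arm", "kwargs": {
  "motion": "0 0 -0.02 0 0 0; 0 0 -0.02 0 0 0; 0 0 -0.02 0 0 0; 0 0 0 0 0 0; 0 0 0 0 0 0; 0 0 0 0 0 0"
}}

```text
clock: 27.6
ee_pos: [0.5096, -0.2183, 0.2115]
ee_rot: [2.385, 2.044, -0.007]
force: [-6.1, 2.9, 14.4]
grip_width: 0.0002
finger_force: 7.2
```

>>> {"fn": "step_arm", "kwargs": {
  "motion": "0 0 0.1 0 0 0; 0 0 0.2 0 0 0; 0 0 0.3 0 0 0; 0 0 0.3 0 0 0; 0 0 0.4 0 0 0; 0 0 0.7 0 0 0; 0 0 1 0 0 0; 0 0 1 0 0 0"
}}

```text
clock: 28.6
ee_pos: [0.5096, -0.2182, 0.3106]
ee_rot: [2.385, 2.044, -0.006]
force: [0.7, 0.0, -1.3]
grip_width: -0.0003
finger_force: 0.0
```

>>> {"fn": "step_arm", "kwargs": {
  "motion": "0.2 0.9 0 0 0 0; 0.2 0.9 0 0 0 0; 0.2 0.9 0 0 0 0; 0.2 0.9 0 0 0 0; 0 0.4 0 0 0 0; 0 0 0 0 0 0; 0 0 0 0 0 0"
}}

```text
clock: 29.48
ee_pos: [0.5294, -0.1189, 0.3092]
ee_rot: [2.385, 2.044, -0.007]
force: [-0.2, 0.1, -0.1]
grip_width: 0.0002
finger_force: 0.0
```

```bash
python3 st.py; python3 - <<'E'
from h import *
c=cam("wrist");np.save("w10.npy",c,allow_pickle=True)
X=np.array([-.1564,-.9877]);Y=np.array([.9877,-.1564])
im=c["img"];hsv=cv2.cvtColor(im,cv2.COLOR_RGB2HSV);u=proj(c,[.5111,-.2186,.047])[0].astype(int)
m=((hsv[...,0]<6)|(hsv[...,0]>172))&(hsv[...,1]>140);w=np.zeros_like(m);w[u[1]-12:u[1]+12,u[0]-12:u[0]+12]=1;m&=w
ys,xs=np.nonzero(m);D=onz(c,[xs.mean(),ys.mean()],.047)[0];print("dot",xs.mean(),ys.mean(),len(xs),xs.min(),xs.max(),ys.min(),ys.max(),D)
g=im.astype(int).sum(2)//3;y0=ys.max()
print(g[y0-3:y0+9,int(xs.mean())-7:int(xs.mean())+8])
for r in range(y0,y0+5):
    T=onz(c,[xs.mean(),r],.065)[0];print(r,"tip centre-dot X if front edge here",((T-D)[:2]@X+.002).round(4))
E
```

```text
29.475 [ 0.5294 -0.1189  0.3092] z [-0.003 -0.003 -1.   ] y yaw -8.82 y tilt -0.003 lean 0.3 j [-0.3   0.09  1.74 -0.    1.32 -0.14] w 0.0002 F [-0.2  0.1 -0.1]
dot 254.97727272727272 232.54545454545453 44 252 258 229 236 [ 0.51107751 -0.21863486  0.047     ]
[[117 119 121 116 115 101  99  98  99 100  99 110 125 131 128]
 [117 118 118 115 114 102  98  96 100  98 100 114 127 130 128]
 [103 103 104 103 101  96  87  81  82  83  87  96 106 108 112]
 [ 81  81  81  81  81  75  61  55  51  51  56  59  65  74  84]
 [ 69  70  69  69  69  64  48  35  33  35  38  35  41  59  70]
 [ 69  69  67  71  71  66  47  33  36  33  34  33  41  56  70]
 [ 70  70  69  70  69  64  43  33  32  32  35  32  40  57  68]
 [ 68  69  68  69  68  62  41  33  33  33  32  35  37  56  69]
 [ 69  69  70  69  70  63  41  31  36  36  35  30  35  53  69]
 [ 69  69  70  69  70  64  39  35  33  31  29  36  37  49  67]
 [ 69  69  68  67  70  63  41  35  34  35  33  32  36  55  67]
 [ 69  67  69  71  71  63  39  33  35  36  33  34  37  52  70]]
236 tip centre-dot X if front edge here -0.0011
237 tip centre-dot X if front edge here 0.0003
238 tip centre-dot X if front edge here 0.0017
239 tip centre-dot X if front edge here 0.0031
240 tip centre-dot X if front edge here 0.0045
```

The dot reads the same position as before the punch, and the tip is clear of it again, so the punch has sprung back. Handing in.

```bash
python3 -c "
from plant import workorder
print(workorder.finish_job())"
```

```text
the job is handed in; nothing more can be done
None
```

The 44 mm slat is in the press against the fence, its dot measured within about 1 mm of the point under the tip; it was punched once at roughly 10 N, the knob sprang back, and the job is handed in (no verdict was returned).

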